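# Turn the cam lock low and dock the plate slide

### The job

The slide that carries the white well plate is locked out by the orange eccentric cam in front of its roller. With the fingertips, push the cam's black peg round until the cam's low point faces the roller and its lever lies over the red line, and only then push the slide's blue plate forward until the slide is fully home in the white housing. Pick nothing up, keep the well plate seated in the slide, leave the other things on the bench where they are, and finish clear of everything.

Things in the scene. Friction and masses are not known exactly. Their poses are not given: they have to be found in the camera images.
- fixture: Docking fixture fixed to the bench, new place and yaw each time. Aluminium base 12 mm thick. Origin on the bench surface; x = forward (the way the slide is pushed), y left, z up. Base spans x -150..130, y -120..150 mm. Slide's lane: y -115..25. White housing over its far end: x 15..130, y -124..34, top 70 mm above the bench. Cam axis at x 7, y 85 mm.
- cam (a joint): Angle (rad) of the orange eccentric cam, 28 mm radius, 12 mm off centre; positive counter-clockwise from above. 0: low point (white mark) faces the roller, lever points along fixture +x over the red line. At angle a the lever points to fixture yaw + a. Starts 1.2 to 2.4; range -0.8 to 2.7, no stop at 0, stays where left. 6 N at the peg. Set it within 0.3 of 0: further off it stops the slide short.
- cam_axis (a point): Point on the cam's turning axis, on top of the lever hub, 44 mm above the bench.
- peg_top (a point): Centre of the top of the cam's upright black peg: diameter 14 mm, 60 mm from the cam axis, top 94 mm above the bench. The steel lever carrying it is 14 mm wide, its top 40 mm above the bench, so the peg can be pushed at 40 to 94 mm height; outside the slide's lane nothing else in its sweep is higher than 40 mm.
- slide (a joint): Travel (m) of the follower slide forward along fixture +x: starts at 0, fully home 0.050 against a hard stop. Needs about 3 N to move and stays where left. At the starting cam angles the roller meets the cam at about 0.032 to 0.046, short of home.
- push_face (a point): Centre of the rear face of the slide's blue upright push plate, 45 mm above the bench; the face looks along fixture -x (to the robot side), is 140 mm wide, 22 to 60 mm above the bench. The base's top, 12 mm above the bench, lies behind it for 30 mm. Moves with the slide.
- roller (a point): Top centre of the slide's steel follower roller, diameter 14 mm, 30 mm above the bench, on a black arm left of the lane; it faces the cam along fixture +x. Moves with the slide.
- plate: White 96-well plate, 85 x 128 x 14 mm, loose in the slide's shallow nest; origin under its centre, 22 mm above the bench. It rides with the slide.
- tube_rack: Bystander: black tube rack, 85 x 125 x 67 mm with coloured caps, origin under its centre. Stands left or right of the fixture (swaps with the tip box).
- tip_box: Bystander: box with green lid, 88 x 123 x 62 mm, origin under its centre.
- applicator: Bystander: flat amber film applicator, 70 x 100 mm, 10 mm high, lying near the robot on the left; origin under its centre.
- pipette: Bystander: white and dark blue pipette about 250 mm long along its own y, 24 mm high, lying near the robot on the right; origin under it.
There are look-alikes about, which are no part of the job. Of the things like the plate, leave any that is green; of the rest the smaller one is meant.

How it is judged:
On the way, in this order (a step that is already met when the one before it is completed fails the run):
1. the cam is turned to its low point (within 0.35 rad) while the slide is still back (less than 20 mm forward) (value of joint cam between -0.35 and 0.35 rad and value of joint slide below 0.02 m), for 0.2 s.
2. the slide is pushed home (at least 47.5 of 50 mm) with the cam low (value of joint cam between -0.35 and 0.35 rad and value of joint slide above 0.0475 m), for 0.2 s.
At the end, for the whole second after the job is handed in: Cam within 0.35 rad of its low point, slide at rest at least 47.5 mm forward (home is 50 mm), the well plate still seated flat in the slide (risen under 4 mm, tilt under 0.05 rad), every bystander within 25 mm of where it started (all of step 2 and velocity of joint slide between -0.005 and 0.005 m/s and z of plate in the frame of fixture below 0.026 m and x of plate in the frame of fixture above -0.0225 m and angle between plate's own z axis and vertical below 0.05 rad and distance of each of tube_rack, tip_box, applicator, pipette from where it was at the start of the episode below 0.025 m); the robot touches nothing.
It fails at once if the slide is pushed up to the cam (more than 20 mm forward) while the cam is not at its low point (over 0.5 rad away) (value of joint slide above 0.02 m and (value of joint cam above 0.5 rad or value of joint cam below -0.5 rad)).
It fails at once if the well plate is lifted or tipped out of the slide (z of plate in the frame of fixture above 0.032 m or angle between plate's own z axis and vertical above 0.15 rad).
It fails at once if a bystander (tube rack, tip box, applicator or pipette) is moved more than 25 mm or lifted (distance of any of tube_rack, tip_box, applicator, pipette from where it was at the start of the episode above 0.025 m or height (world z) of any of tube_rack, tip_box, applicator, pipette above 0.015 m).
It also fails if it takes over 58 s, if anything falls off the work surface, if the arm or the gripper's body presses on something with over 40 N, if the wrist force passes 120 N, or if a joint passes its speed limit or range.

### The arm

A 7-joint arm with a two-finger parallel gripper is mounted at the origin on the work surface. World frame = base frame: x ahead of the robot, y to its left, z up, the work surface at z = 0. Lengths are in m, angles in rad, forces in N, time in s.
With the tool pointing down it reaches from about 0.4 to 0.85 m from the base axis. Payload 10.4 kg.
Tool frame: the origin (TCP) lies midway between the tips of the shut fingers; the grasp point (between the pads) lies 19 mm behind it (r.tcp_to_grasp is the z of the grasp point in the tool frame, in m); z points along the fingers, x is the direction in which the jaws open and shut, and the axes are right-handed (so a half turn about z gives the same grasp; the last joint's range is limited). The gripper opens to 87 mm and grips with 3 to 60 N. Pads are 19 mm wide; open, the fingers measure 117 mm over their backs; the gripper's body (75 mm by 190 mm) begins 51 mm behind the grasp point.
Start: joints at [1.116, 0.332, -0.065, 1.46, 0.022, 1.35, -0.088], TCP at [0.262, -0.568, 0.223] pointing down, gripper open.
Joint ranges: [-2.6, 2.6], [-0.5, 2.12], [-1.47, 1.34], [0.16, 2.42], [-1.27, 4.41], [0.06, 2.06], [-2.6, 2.6]. Speed limits (rad/s): [2.22, 2.22, 2.79, 2.79, 3.14, 3.14, 3.14].

### API

Orientations are given as a unit quaternion [x, y, z, w].
In Python, from bench import r, camera, close_job gives the robot as it stands. The module is installed in compiled form; this text tells all that it offers.
- The arm moves only by the shell command python3 -m crank 'ROWS' [FORCE]. ROWS is JSON, a list of rows, each an object of numbers: "x", "y", "z": the shift along the tool's x, y, z scaled (see below); "ax", "ay", "az": the turn, a rotation vector about the tool's x, y, z scaled (see below); "claw": the closure, from -1 (fully open) to 1 (shut), so that 0 is half open. A call has exactly 5 rows; each row is the pose to reach, as a shift and turn from the pose commanded when the call began, along the tool's axes at that moment; what a row does not reach only later rows make up. The controller multiplies each number of a shift by 1 m and each number of a turn by 2 rad. A row lasts 1/12 s, in which the tool goes at most 41.7 mm and 7.16 degrees, less where a joint would pass 70% of its speed; a pose out of reach is approached as far as the arm can. A call with a number of a shift or a turn outside -1 to 1 is refused whole. A call with a gripper value outside its range is refused whole. The fingers move at their own pace and stop on an object; FORCE is the grip in N (left out, the last holds). Time passes only in rows, so rows that repeat a pose let the fingers close, or fill a call up. It gives the time, the measured TCP pose, the force and the opening at its end, in the units of the state.
- r.read_state(): the state, without advancing time (a new reading comes with each control period).
- camera(name): name is "side" or "top" or "wrist"; returns a dict with "color" (480x640x3 uint8, blue, green, red), "fx", "fy", "cx", "cy" (pixels), "eye" and "orientation" of the camera in the world. Camera axes: x right, y down, z forward; pixel columns grow to the right and rows downward; lengths in m; the calibration is good to about 2 mm. A picture is of the moment at which its call begins. There is no depth.
- close_job(): hands the job in, once; it reports no verdict.
The state is a dict: "time": time; "joint_positions": joint angles; "joint_vel": joint speeds; "joint_torque": joint torques, N m; "ee_pos": TCP position; "eef_rot": TCP orientation; "ft_force": force on the tool from outside, world axes, zero at the start; "torque": the same for the moment, N m; "width": finger opening in m.
Only numpy, scipy, OpenCV 4.12 (cv2) and the standard library are available. Lean on these libraries where they do the work, as an engineer would, in place of code of your own. Each camera call takes 0.05 s, during which the arm holds its last target. There are 200 camera calls.

## Working session

There is one attempt and no reset: what is moved stays moved. The work goes in short steps, Python scripts to look and compute and a shell command to move; the robot and the scene stay as the last step left them, time stands still between calls to the robot, and variables do not carry over. Pictures are saved under pics/ and viewed, about 8 in all and at most 12, crops included, and the job is handed in when it is done.

```bash
mkdir -p pics
cat > h.py <<'E'
import numpy as np, cv2
from scipy.spatial.transform import Rotation as R
from bench import r, camera, close_job
def ray(c,u,v):
    d=R.from_quat(c["orientation"]).apply([(u-c["cx"])/c["fx"],(v-c["cy"])/c["fy"],1.0]); return np.array(c["eye"]),d
def onz(c,u,v,z):
    e,d=ray(c,u,v); return e+d*(z-e[2])/d[2]
def proj(c,p):
    q=R.from_quat(c["orientation"]).inv().apply(np.array(p)-np.array(c["eye"])); return c["cx"]+c["fx"]*q[0]/q[2], c["cy"]+c["fy"]*q[1]/q[2]
E
python3 - <<'E'
from h import *
for n in ("top","side"):
    c=camera(n); cv2.imwrite(f"pics/{n}1.png",c["color"]); print(n,c["fx"],c["fy"],c["cx"],c["cy"],c["eye"],c["orientation"])
s=r.read_state(); print(s["time"],s["ee_pos"],s["eef_rot"],s["ft_force"],s["width"])
E
```

```text
top 556.9864226116897 556.9864226116897 319.8730716120551 238.36080970764408 [ 2.77127071e-01 -8.01258333e-04  1.44086940e+00] [-0.69433866  0.7115345  -0.07562314  0.07676998]
side 567.610752712823 567.610752712823 324.2446952941977 245.94438140397924 [0.04356338 0.82160524 0.80401405] [-0.24156932  0.86419055 -0.42132879  0.13153324]
0.1 [ 0.26139304 -0.56732653  0.2218284 ] [ 8.42170667e-01 -5.39210674e-01 -5.63703535e-04 -3.13530165e-04] [-0.3644242   0.36370698  0.74727231] 0.08694076985510377
```

View pics/top1.png

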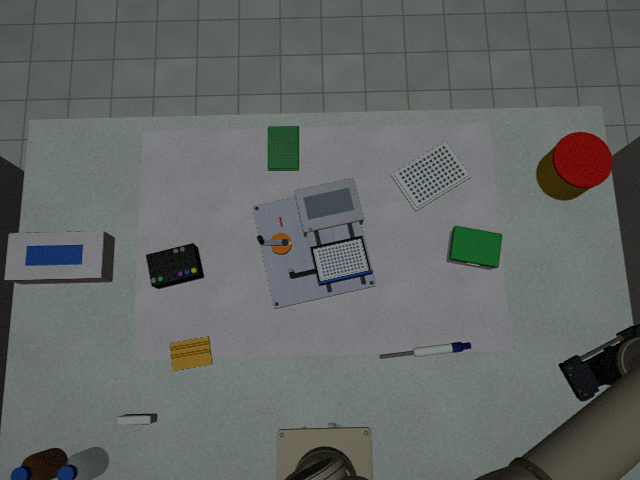

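View pics/side1.png

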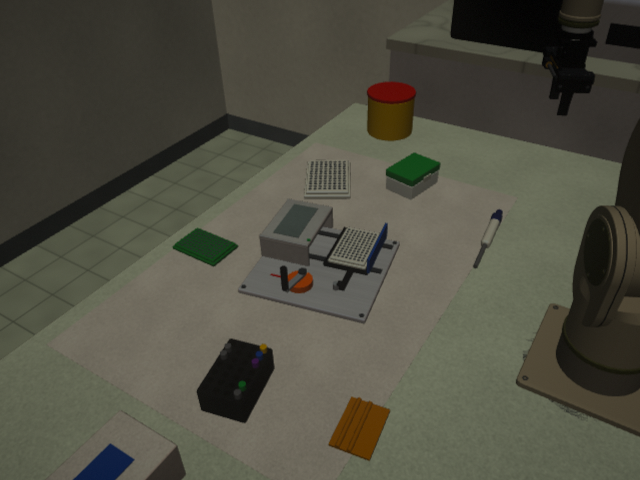

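The top view shows the fixture at about (315,245), yawed slightly left, with the peg at about (262,239), left of the orange cam (281,243). There are three plate-like things: green (283,148), a large white one (430,176), and a small white one in the slide (341,260). The small white one is meant, as it is not green, is the smaller, and sits in the slide. I'll confirm it in a crop.

Run:
```python
from h import *
c=camera("top"); s=camera("side"); im=c["color"]
cv2.imwrite("pics/crop.png",cv2.resize(im[165:315,235:395],None,fx=5,fy=4.0*1.25 if 0 else 4,interpolation=cv2.INTER_CUBIC)[:600,:800])
def comps(c,lo,hi,name,amin=6):
    hsv=cv2.cvtColor(c["color"],cv2.COLOR_BGR2HSV); m=cv2.inRange(hsv,lo,hi)
    n,l,st,ce=cv2.connectedComponentsWithStats(m)
    for i in range(1,n):
        if st[i,4]>=amin: print(name,st[i],ce[i].round(1), cv2.minAreaRect(np.argwhere(l==i)[:,::-1].astype(np.float32)))
for n,q in (("top",c),("side",s)):
    comps(q,(100,120,40),(130,255,255),n+" blue",20); comps(q,(5,150,80),(20,255,255),n+" orange",40); comps(q,(0,120,80),(4,255,255),n+" red");
```

```text
top blue [  26  245   57   20 1067] [ 53.9 254.6] ((53.999996185302734, 254.5), (55.99999237060547, 18.999996185302734), -0.0)
top blue [184 269   6   6  28] [186.6 271.5] ((186.5, 271.5), (5.0, 5.0), 90.0)
top blue [318 270  55  14 139] [345.5 276.5] ((345.24639892578125, 277.0977478027344), (3.444875717163086, 55.317134857177734), 77.34745025634766)
top blue [452 342  19  10 112] [459.9 346.5] ((461.0384826660156, 345.6922912597656), (8.43299388885498, 17.84657096862793), 78.69007110595703)
top blue [ 11 467  17  13 181] [ 19.1 473.9] ((19.0, 473.0), (12.0, 16.0), 90.0)
top blue [ 57 466  17  14 204] [ 65.1 473.1] ((65.0, 472.5), (13.0, 16.0), 90.0)
top orange [272 233  19   9 102] [281.  236.7] ((281.3769226074219, 236.48463439941406), (18.23310661315918, 7.318049430847168), 7.125016689300537)
top orange [271 245  20   9 130] [280.4 248.7] ((280.5, 249.0), (8.0, 19.0), 90.0)
top orange [170 338  41  29 414] [189.6 349.3] ((189.98077392578125, 351.40380859375), (22.35723876953125, 40.20380783081055), 78.69007110595703)
top red [ 554  132   59   55 2118] [582.9 159. ] ((583.0, 159.0
[... 414 characters left out ...]
6103515625), (28.284271240234375, 55.86143493652344), 45.0)
side orange [288 271  10  10  53] [292. 275.] ((291.8658752441406, 274.70733642578125), (4.685213088989258, 12.65007495880127), 51.34019470214844)
side orange [294 273  19  16 163] [304.1 281.5] ((304.0, 282.5), (9.192387580871582, 20.50609588623047), 45.0)
side orange [ 329  397   61   62 2010] [360.  427.1] ((359.04705810546875, 426.38824462890625), (43.26835632324219, 54.52201461791992), 22.833654403686523)
side red [368  82  48  19 720] [391.1  90.9] ((391.5, 91.0), (18.0, 47.0), 90.0)
side red [271 274  10   3  16] [275.3 275.1] ((275.4705810546875, 275.1176452636719), (9.216353416442871, 1.4552137851715088), 14.03624439239502)
```

View pics/crop.png

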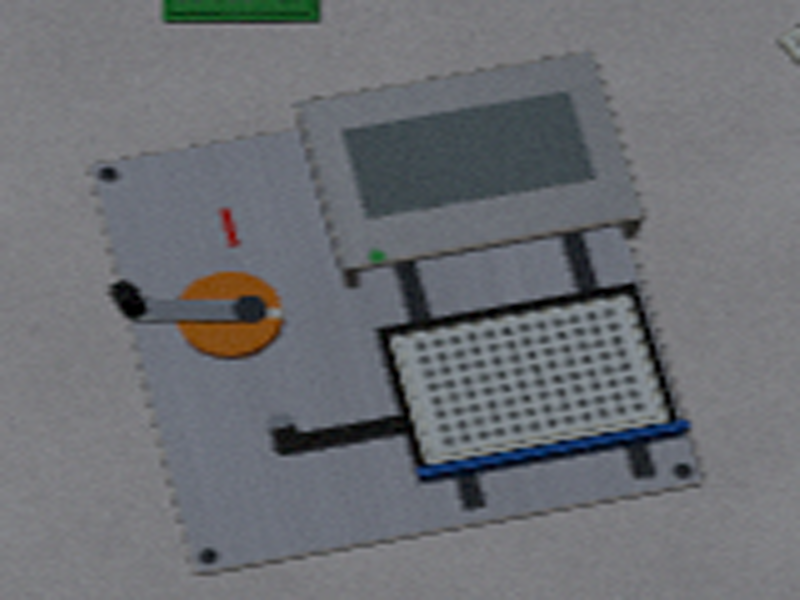

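The crop confirms it: the slide carries the small white plate, with the blue push plate from (319,283) to (372,271). The hub is at (285,242.5), the peg top at (259,237.5), and the red line at (281,222).

```bash
cat > geo.py <<'E'
from h import *
c=camera("top")
P=lambda u,v,z: onz(c,u,v,z)
FL,RL,RR=P(253.4,206.25,.012),P(274,308.25,.012),P(375.6,285.75,.012)
print("sizes 280,270:",np.linalg.norm((FL-RL)[:2]),np.linalg.norm((RR-RL)[:2]))
d=FL-RL; y1=np.arctan2(d[1],d[0]); d=RL-RR; y2=np.arctan2(-d[0],d[1])
b1,b2=P(319.2,282.5,.06),P(372.4,271,.06); d=b1-b2; y3=np.arctan2(-d[0],d[1]); print("blue len .140",np.linalg.norm(d[:2]),"yaws",y1,y2,y3)
yaw=(y1+y2+y3)/3; M=lambda q: np.array([[np.cos(q),-np.sin(q)],[np.sin(q),np.cos(q)]])
O=np.mean([p[:2]-M(yaw)@o for p,o in ((FL,(.13,.15)),(RL,(-.15,.15)),(RR,(-.15,-.12)))],0)
hub=P(285.2,242.5,.044)[:2]; peg=P(259.4,237.5,.094)[:2]
print("yaw",yaw,"O",O,"hub",hub,"hub from base",O+M(yaw)@[.007,.085],"peg",peg,"rad",np.linalg.norm(peg-hub))
d=peg-hub; print("cam angle",np.arctan2(d[1],d[0])-yaw,"blue centre fixture",M(yaw).T@((b1+b2)[:2]/2-O), "world",(b1+b2)/2)
for u,v in ((280.5,217.5),(281.8,226)): print("red",M(yaw).T@(P(u,v,.012)[:2]-O))
s=camera("side"); print("side hub/peg proj",proj(s,[*hub,.044]),proj(s,[*peg,.094]))
E
python3 geo.py
```

```text
sizes 280,270: 0.2769849311059361 0.26721000362184505
blue len .140 0.136355533157319 yaws 0.19293297273924614 0.19354390425180007 0.18963542203643383
yaw 0.19203743300916 O [0.58541634 0.00158656] hub [0.57489804 0.08689435] hub from base [0.57606463 0.08636006] peg [0.57849395 0.14754139] rad 0.06075354894066936
cam angle 1.3195358920462736 blue centre fixture [-0.11592746 -0.04508731] world [ 0.48022525 -0.06479776  0.06      ]
red [0.08202445 0.08495091]
red [0.05858422 0.08622122]
side hub/peg proj (np.float64(302.77809551081555), np.float64(270.3018404570455)) (np.float64(282.91782921826854), np.float64(267.4016359753705))
```

Everything agrees: yaw 0.192, hub found by both routes within 1.3 mm, peg radius 60.8 mm, cam angle about 1.32 rad. I'm setting out with the fingers shut, at a safe height, turning the tool's x to the fixture's x.

```bash
cat > to.py <<'E'
# usage: to.py frame u v z ; frame H = hub-centred fixture axes, F = fixture origin; prints state and shift in tool axes + az
import sys
from h import *
yaw=.192; ux=np.array([np.cos(yaw),np.sin(yaw)]); uy=np.array([-ux[1],ux[0]])
H=np.array([.5755,.0866]); O=H-.007*ux-.085*uy
s=r.read_state(); p=np.array(s["ee_pos"]); T=R.from_quat(s["eef_rot"]); xa=T.apply([1,0,0]); za=T.apply([0,0,1])
phi=np.arctan2(xa[1],xa[0])
for n,B in (("H",H),("F",O)): print(n,(1e3*np.array([(p[:2]-B)@ux,(p[:2]-B)@uy,p[2]])).round(1),end=" ")
print("t",round(s["time"],2),"world",p.round(3),"phi",phi.round(3),"zaxis",za.round(3),"F",np.round(s["ft_force"],1),"w",round(s["width"],3))
if len(sys.argv)>4:
    B={"H":H,"F":O}[sys.argv[1]]; u,v,z=[float(a)/1e3 for a in sys.argv[2:5]]
    g=np.append(B+u*ux+v*uy,z); print("shift",T.inv().apply(g-p).round(4),"az",round(-(yaw-phi)/2,3))
E
python3 -m crank '[{"x":-0.0278,"y":-0.0287,"az":-0.06,"claw":1},{"x":-0.0556,"y":-0.0574,"az":-0.12,"claw":1},{"x":-0.0834,"y":-0.0861,"az":-0.18,"claw":1},{"x":-0.1112,"y":-0.1148,"az":-0.24,"claw":1},{"x":-0.139,"y":-0.1435,"az":-0.3,"claw":1}]' 20
python3 to.py H -30 60 150
```

```text
H [-433.  -582.2  222.3] F [-426.  -497.2  222.3] t 0.3 world [ 0.262 -0.568  0.222] phi -1.139 zaxis [-0.  0. -1.] F [ 0.  -0.2  0.1] w 0.087
shift [-0.528  -0.544   0.0725] az -0.665schema error: expected keys x, y, z, ax, ay, az, claw
```

```bash
python3 -m crank '[{"x":-0.0278,"y":-0.0287,"z":0,"ax":0,"ay":0,"az":-0.06,"claw":1},{"x":-0.0556,"y":-0.0574,"z":0,"ax":0,"ay":0,"az":-0.12,"claw":1},{"x":-0.0834,"y":-0.0861,"z":0,"ax":0,"ay":0,"az":-0.18,"claw":1},{"x":-0.1112,"y":-0.1148,"z":0,"ax":0,"ay":0,"az":-0.24,"claw":1},{"x":-0.139,"y":-0.1435,"z":0,"ax":0,"ay":0,"az":-0.3,"claw":1}]' 20
python3 to.py H -30 60 150
```

```text
time: 0.72
ee_pos: [0.3341, -0.3795, 0.2226]
eef_rot: [0.965, -0.263, 0.0, 0.0]
ft_force: [0.5, -1.0, -0.2]
width: 0.0615
H [-326.  -411.5  222.6] F [-319.  -326.5  222.6] t 0.72 world [ 0.334 -0.38   0.223] phi -0.533 zaxis [ 0.    -0.001 -1.   ] F [ 0.5 -1.  -0.2] w 0.061
shift [-0.0913 -0.5492  0.0723] az -0.363
```

```bash
python3 -m crank '[{"x":-0.0067,"y":-0.0394,"z":0,"ax":0,"ay":0,"az":-0.06,"claw":1},{"x":-0.0134,"y":-0.0788,"z":0,"ax":0,"ay":0,"az":-0.12,"claw":1},{"x":-0.02,"y":-0.118,"z":0,"ax":0,"ay":0,"az":-0.18,"claw":1},{"x":-0.0268,"y":-0.158,"z":0,"ax":0,"ay":0,"az":-0.24,"claw":1},{"x":-0.033,"y":-0.196,"z":0,"ax":0,"ay":0,"az":-0.3,"claw":1}]' >/dev/null
python3 -m crank '[{"x":0.0167,"y":-0.0363,"z":0,"ax":0,"ay":0,"az":-0.02,"claw":1},{"x":0.0334,"y":-0.0726,"z":0,"ax":0,"ay":0,"az":-0.04,"claw":1},{"x":0.05,"y":-0.109,"z":0,"ax":0,"ay":0,"az":-0.065,"claw":1},{"x":0.0668,"y":-0.145,"z":0,"ax":0,"ay":0,"az":-0.065,"claw":1},{"x":0.0835,"y":-0.18,"z":0,"ax":0,"ay":0,"az":-0.065,"claw":1}]' >/dev/null
python3 to.py H -30 60 150
```

```text
H [-113.3  -75.8  222.9] F [-106.3    9.2  222.9] t 1.55 world [ 0.479 -0.009  0.223] phi 0.191 zaxis [ 0.001 -0.001 -1.   ] F [ 1.  -0.5 -0.7] w 0.002
shift [ 0.0832 -0.1359  0.0729] az -0.0
```

```bash
python3 -m crank '[{"x":0.016,"y":-0.027,"z":0.01,"ax":0,"ay":0,"az":0,"claw":1},{"x":0.032,"y":-0.054,"z":0.03,"ax":0,"ay":0,"az":0,"claw":1},{"x":0.048,"y":-0.081,"z":0.05,"ax":0,"ay":0,"az":0,"claw":1},{"x":0.064,"y":-0.108,"z":0.06,"ax":0,"ay":0,"az":0,"claw":1},{"x":0.077,"y":-0.13,"z":0.073,"ax":0,"ay":0,"az":0,"claw":1}]' >/dev/null
python3 - <<'E'
from h import *
c=camera("wrist"); cv2.imwrite("pics/w1.png",c["color"])
import pickle; pickle.dump(c,open("w1.pkl","wb"))
E
python3 to.py H -30 60 55
```

```text
H [-36.1  59.  146.6] F [-29.1 144.  146.6] t 2.02 world [0.529 0.138 0.147] phi 0.196 zaxis [-0.002  0.003 -1.   ] F [-4.2  2.2 -2.1] w 0.001
shift [ 0.0062 -0.0007  0.0916] az 0.002
```

View pics/w1.png

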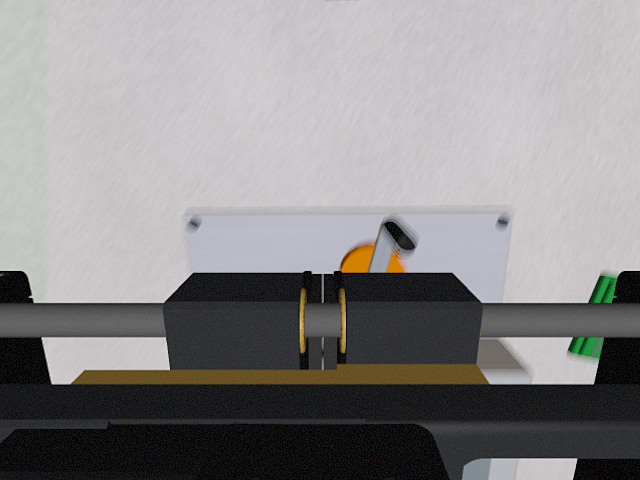

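```bash
python3 - <<'E'
from h import *
import pickle; c=pickle.load(open("w1.pkl","rb"))
H=np.array([.5755,.0866]); yaw=.192; M=np.array([[np.cos(yaw),-np.sin(yaw)],[np.sin(yaw),np.cos(yaw)]])
print(c["eye"])
for n,u,v,z in (("peg a",392,229,.094),("peg b",406,243,.094),("peg b low",406,243,.04),("screwL",194,224,.012),("screwR",503,222,.012)): print(n,1e3*(M.T@(onz(c,u,v,z)[:2]-H)))
E
python3 -m crank '[{"x":0.001,"y":0,"z":0.02,"ax":0,"ay":0,"az":0,"claw":1},{"x":0.002,"y":0,"z":0.04,"ax":0,"ay":0,"az":0,"claw":1},{"x":0.002,"y":0,"z":0.06,"ax":0,"ay":0,"az":0,"claw":1},{"x":0.002,"y":0,"z":0.08,"ax":0,"ay":0,"az":0,"claw":1},{"x":0.002,"y":0,"z":0.09,"ax":0,"ay":0,"az":0,"claw":1}]' >/dev/null
python3 to.py H 12 64 55
python3 - <<'E'
from h import *
c=camera("top"); cv2.imwrite("pics/t2.png",cv2.resize(c["color"][190:310,240:400],None,fx=5,fy=5,interpolation=cv2.INTER_CUBIC))
c=camera("side"); cv2.imwrite("pics/s2.png",cv2.resize(c["color"][200:320,230:390],None,fx=5,fy=5,interpolation=cv2.INTER_CUBIC))
E
```

```text
[0.5163151  0.2014331  0.31065425]
peg a [ 6.50404128 72.57982641]
peg b [15.58248316 63.70269795]
peg b low [28.48517465 48.66970603]
screwL [-143.69927557   57.38987257]
screwR [115.40546286  59.15818797]
H [-36.1  51.9  57.3] F [-29.1 136.9  57.3] t 2.43 world [0.53  0.131 0.057] phi 0.191 zaxis [-0.003 -0.001 -1.   ] F [ 0.  -0.2  0.3] w 0.0
shift [ 0.0481 -0.0122  0.0022] az -0.001
```

View pics/s2.png

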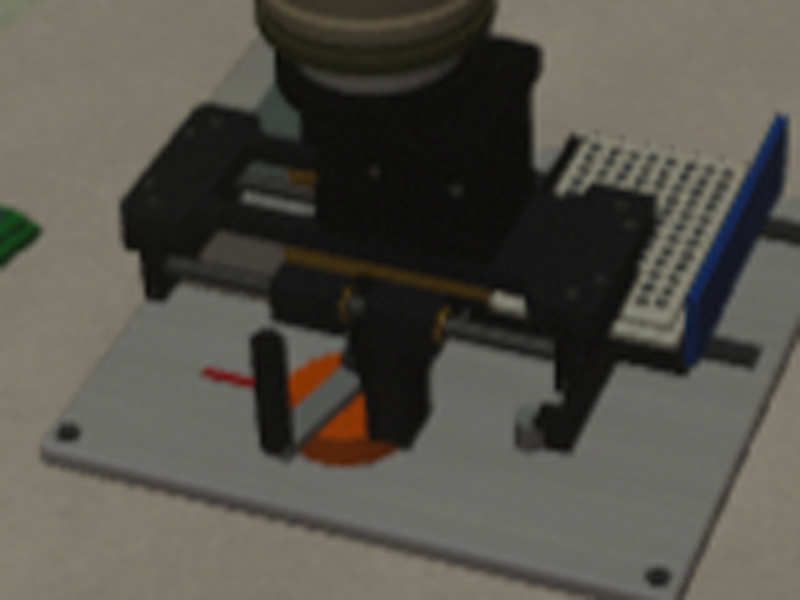

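The side view shows the shut fingers over the base, behind (robot side of) the peg, which stands free to push; the blue plate and roller are untouched. Next I push the peg forward.

```bash
python3 -m crank '[{"x":0.01,"y":-0.008,"z":0.002,"ax":0,"ay":0,"az":0,"claw":1},{"x":0.02,"y":-0.012,"z":0.002,"ax":0,"ay":0,"az":0,"claw":1},{"x":0.03,"y":-0.012,"z":0.002,"ax":0,"ay":0,"az":0,"claw":1},{"x":0.04,"y":-0.012,"z":0.002,"ax":0,"ay":0,"az":0,"claw":1},{"x":0.048,"y":-0.012,"z":0.002,"ax":0,"ay":0,"az":0,"claw":1}]' >/dev/null
python3 to.py H 32 56 55
python3 - <<'E'
from h import *
c=camera("side"); cv2.imwrite("pics/s3.png",cv2.resize(c["color"][200:320,230:390],None,fx=5,fy=5,interpolation=cv2.INTER_CUBIC))
E
```

```text
H [12.4 62.3 58.4] F [ 19.4 147.3  58.4] t 2.95 world [0.576 0.15  0.058] phi 0.19 zaxis [-0.002 -0.004 -1.   ] F [-11.3 -13.6   5.2] w 0.001
shift [0.0196 0.0062 0.0033] az -0.001
```

View pics/s3.png

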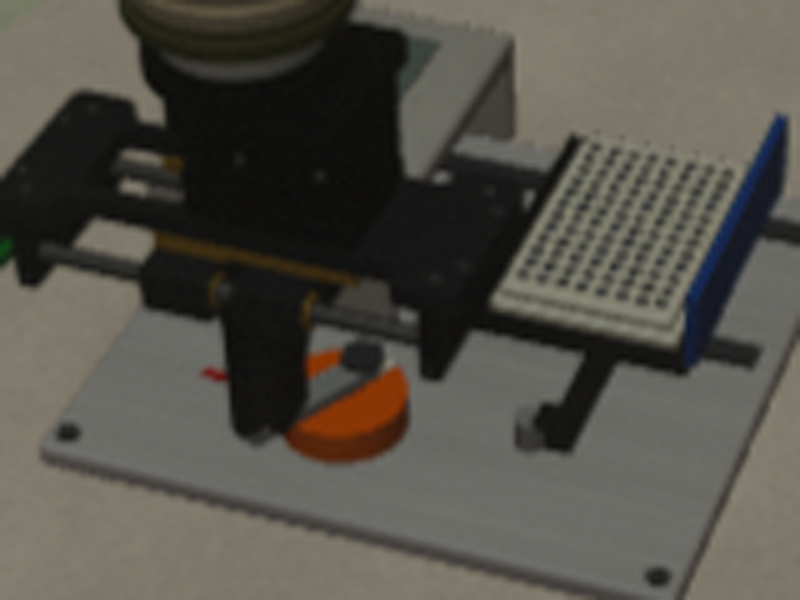

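Run:
```python
from h import *
s=camera("side"); H=np.array([.5755,.0866]); yaw=.192; M=np.array([[np.cos(yaw),-np.sin(yaw)],[np.sin(yaw),np.cos(yaw)]])
for n,u,v,z in (("hub",362,352,.044),("lever end",262,438,.04),("lever mid upper edge",300,393,.04),("lever mid lower edge",315,418,.04)):
    print(n,1e3*(M.T@(onz(s,230+u/5,200+v/5,z)[:2]-H)))
for a in (1.9,1.32,1.0,.8,.6,.4): 
    p=[*(H+.06*(M@[np.cos(a),np.sin(a)])),.04]; q=proj(s,p); print(a,(q[0]-230)*5,(q[1]-200)*5)
```

```text
hub [0.0872904  0.95703745]
lever end [19.51720547 59.77137908]
lever mid upper edge [16.13111974 29.24565568]
lever mid lower edge [ 4.12191119 41.45764804]
1.9 353.6955655128375 454.8532504534319
1.32 274.13021982539703 437.96749679661417
1.0 242.4856190501012 416.5994113916537
0.8 229.22441747091057 400.22691315743884
0.6 221.55924079692454 382.3966224128003
0.4 219.6772554719496 363.8704438345715
```

Run:
```python
from h import *
s=camera("side"); H=np.array([.5755,.0866]); yaw=.192; M=np.array([[np.cos(yaw),-np.sin(yaw)],[np.sin(yaw),np.cos(yaw)]])
def px(u,v,z): q=proj(s,[*(H+M@[u/1e3,v/1e3]),z/1e3]); return round((q[0]-230)*5),round((q[1]-200)*5)
print("tcp",px(12.4,62.3,58.4),[px(12.4+a,62.3+b,58.4) for a in(-15,15) for b in (-9.5,9.5)])
for a in (1.32,1.2,1.0,.8): print(a,[px(60*np.cos(a),60*np.sin(a),z) for z in (40,94)])
t=r.read_state(); print(t["time"],t["ee_pos"],t["ft_force"],t["torque"])
w=camera("wrist"); cv2.imwrite("pics/w3.png",w["color"])
```

```text
tcp (273, 411) [(317, 405), (297, 435), (248, 389), (228, 418)]
1.32 [(274, 438), (265, 335)]
1.2 [(261, 431), (251, 328)]
1.0 [(242, 417), (233, 314)]
0.8 [(229, 400), (219, 298)]
3.1 [0.57639561 0.15035241 0.05848068] [-3.6693464  -3.61810792  0.23616225] [-0.72778875  0.51567731 -0.08051971]
```

View pics/w3.png

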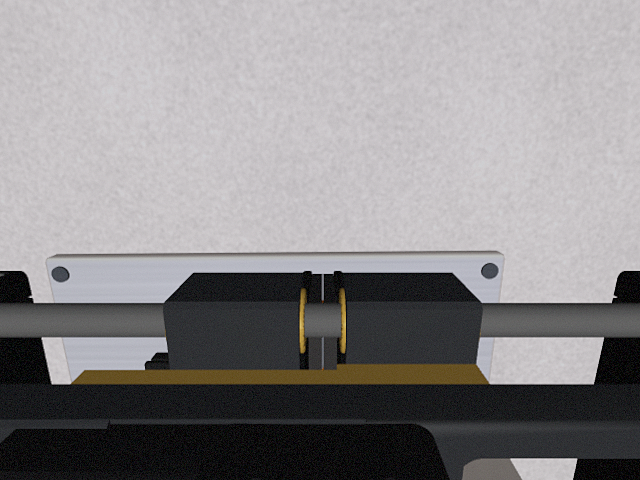

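The finger outline matches its predicted corners, and the lever now runs at image slope about 0.5, so the cam is near 1.0 rad. The cam is turning as planned, and the push force is small.

```bash
python3 -m crank '[{"x":0.01,"y":0.003,"z":0.002,"ax":0,"ay":0,"az":0,"claw":1},{"x":0.02,"y":0.006,"z":0.002,"ax":0,"ay":0,"az":0,"claw":1},{"x":0.026,"y":0.012,"z":0.002,"ax":0,"ay":0,"az":0,"claw":1},{"x":0.032,"y":0.019,"z":0.002,"ax":0,"ay":0,"az":0,"claw":1},{"x":0.038,"y":0.025,"z":0.002,"ax":0,"ay":0,"az":0,"claw":1}]' >/dev/null
python3 to.py H 58 20 55
python3 - <<'E'
from h import *
c=camera("side"); cv2.imwrite("pics/s4.png",cv2.resize(c["color"][200:320,230:390],None,fx=5,fy=5,interpolation=cv2.INTER_CUBIC))
E
```

```text
H [50.9 40.8 56.6] F [ 57.9 125.8  56.6] t 3.57 world [0.618 0.136 0.057] phi 0.193 zaxis [-0.001  0.002 -1.   ] F [-4.5  3.8  0.4] w 0.0
shift [0.0071 0.0208 0.0016] az 0.0
```

View pics/s4.png

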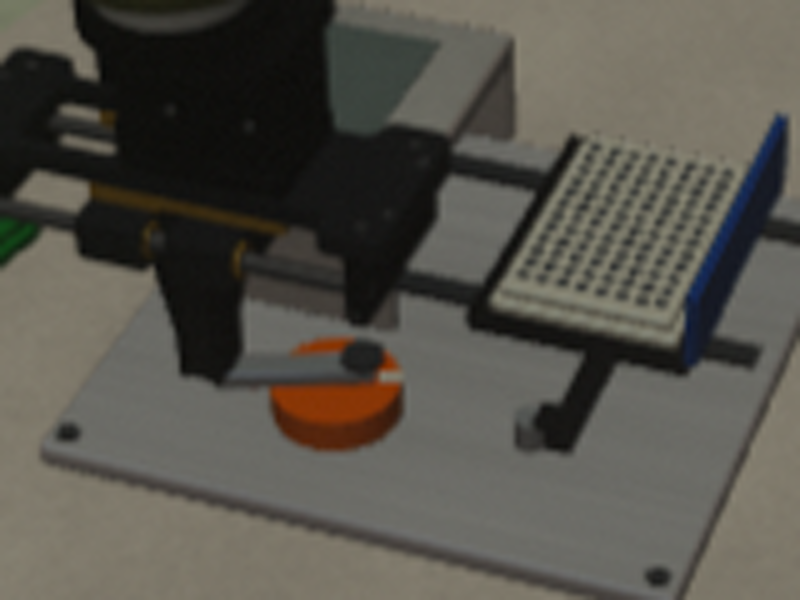

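The lever, from (362,355) to (220,380), is now near 0.4 rad and the white mark is swinging towards the roller. One more push to 0.

```bash
python3 -m crank '[{"x":0.003,"y":0.006,"z":0.001,"ax":0,"ay":0,"az":0,"claw":1},{"x":0.005,"y":0.012,"z":0.001,"ax":0,"ay":0,"az":0,"claw":1},{"x":0.007,"y":0.018,"z":0.001,"ax":0,"ay":0,"az":0,"claw":1},{"x":0.007,"y":0.023,"z":0.001,"ax":0,"ay":0,"az":0,"claw":1},{"x":0.007,"y":0.023,"z":0.001,"ax":0,"ay":0,"az":0,"claw":1}]' >/dev/null
python3 to.py H 58 17 55
python3 -m crank '[{"x":0,"y":-0.01,"z":0,"ax":0,"ay":0,"az":0,"claw":1},{"x":0,"y":-0.025,"z":0,"ax":0,"ay":0,"az":0,"claw":1},{"x":0,"y":-0.04,"z":-0.02,"ax":0,"ay":0,"az":0,"claw":1},{"x":0,"y":-0.04,"z":-0.05,"ax":0,"ay":0,"az":0,"claw":1},{"x":0,"y":-0.04,"z":-0.08,"ax":0,"ay":0,"az":0,"claw":1}]' >/dev/null
python3 to.py F -155 -45 150
python3 - <<'E'
from h import *
c=camera("side"); cv2.imwrite("pics/s5.png",cv2.resize(c["color"][200:320,230:390],None,fx=5,fy=5,interpolation=cv2.INTER_CUBIC))
E
```

```text
H [59.2 16.9 56.1] F [ 66.2 101.9  56.1] t 4.03 world [0.63  0.114 0.056] phi 0.191 zaxis [ 0.002  0.002 -1.   ] F [ 0.9  4.9 -1. ] w 0.001
shift [-0.0012 -0.0001  0.0011] az -0.0
H [ 57.   59.4 135.3] F [ 64.  144.4 135.3] t 4.45 world [0.62  0.156 0.135] phi 0.195 zaxis [-0.002  0.    -1.   ] F [ 0.5 -0.9  0.4] w 0.001
shift [-0.2195  0.1888 -0.0144] az 0.001
```

View pics/s5.png

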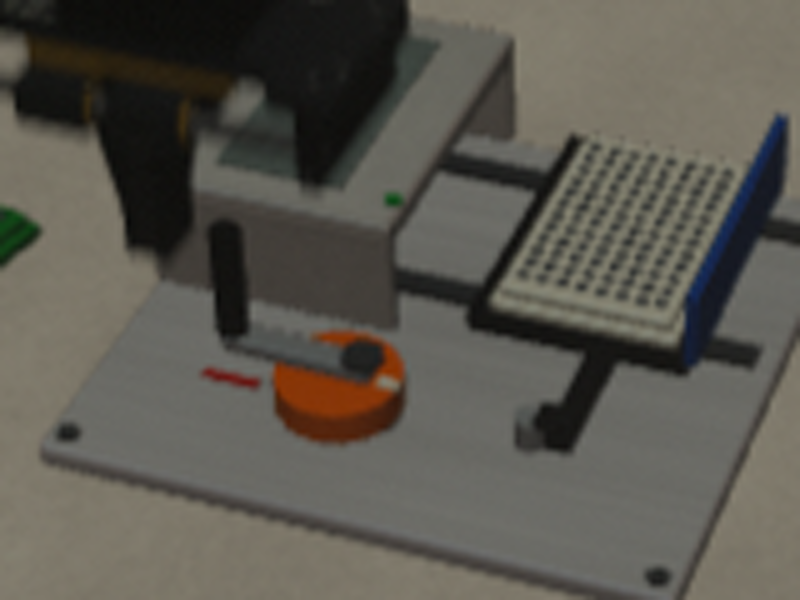

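```bash
python3 - <<'E'
from h import *
s=camera("side"); H=np.array([.5755,.0866]); yaw=.192; M=np.array([[np.cos(yaw),-np.sin(yaw)],[np.sin(yaw),np.cos(yaw)]])
p=M.T@(onz(s,230+225/5,200+226/5,.094)[:2]-H); print("peg",p,np.linalg.norm(p),"cam angle",np.arctan2(p[1],p[0]))
h=M.T@(onz(s,230+362/5,200+352/5,.044)[:2]-H); print("hub",h)
E
python3 -m crank '[{"x":-0.02,"y":0.01,"z":-0.02,"ax":0,"ay":0,"az":0,"claw":1},{"x":-0.045,"y":0.035,"z":-0.02,"ax":0,"ay":0,"az":0,"claw":1},{"x":-0.075,"y":0.06,"z":-0.02,"ax":0,"ay":0,"az":0,"claw":1},{"x":-0.105,"y":0.085,"z":-0.02,"ax":0,"ay":0,"az":0,"claw":1},{"x":-0.13,"y":0.11,"z":-0.02,"ax":0,"ay":0,"az":0,"claw":1}]' >/dev/null
python3 -m crank '[{"x":-0.025,"y":0.02,"z":0,"ax":0,"ay":0,"az":0,"claw":1},{"x":-0.05,"y":0.04,"z":0,"ax":0,"ay":0,"az":0,"claw":1},{"x":-0.075,"y":0.065,"z":0,"ax":0,"ay":0,"az":0,"claw":1},{"x":-0.09,"y":0.079,"z":0,"ax":0,"ay":0,"az":0,"claw":1},{"x":-0.09,"y":0.079,"z":0,"ax":0,"ay":0,"az":0,"claw":1}]' >/dev/null
python3 to.py F -160 -45 38
```

```text
peg [ 0.05939381 -0.00069022] 0.05939782492703047 cam angle -0.011620548149578224
hub [8.72904049e-05 9.57037455e-04]
H [-165.2 -135.4  154.3] F [-158.2  -50.4  154.3] t 5.38 world [ 0.439 -0.078  0.154] phi 0.186 zaxis [-0.001 -0.003 -1.   ] F [ 0.9 -0.7 -0.8] w 0.001
shift [-0.0016 -0.0056  0.1163] az -0.003
```

Cam angle is about -0.01 rad, with the peg radius reading 59.4 of 60 mm. Now I lower behind the blue plate and push in stages.

```bash
python3 -m crank '[{"x":-0.002,"y":-0.005,"z":0.03,"ax":0,"ay":0,"az":0,"claw":1},{"x":-0.002,"y":-0.005,"z":0.06,"ax":0,"ay":0,"az":0,"claw":1},{"x":-0.002,"y":-0.005,"z":0.09,"ax":0,"ay":0,"az":0,"claw":1},{"x":-0.002,"y":-0.005,"z":0.12,"ax":0,"ay":0,"az":0,"claw":1},{"x":-0.002,"y":-0.005,"z":0.12,"ax":0,"ay":0,"az":0,"claw":1}]' >/dev/null
python3 to.py F -130 -45 34
python3 -m crank '[{"x":0.007,"y":0,"z":0,"ax":0,"ay":0,"az":0,"claw":1},{"x":0.014,"y":0,"z":0,"ax":0,"ay":0,"az":0,"claw":1},{"x":0.021,"y":0,"z":0,"ax":0,"ay":0,"az":0,"claw":1},{"x":0.028,"y":0,"z":0,"ax":0,"ay":0,"az":0,"claw":1},{"x":0.035,"y":0,"z":0,"ax":0,"ay":0,"az":0,"claw":1}]' >/dev/null
python3 to.py F -86 -45 34
python3 - <<'E'
from h import *
c=camera("side"); cv2.imwrite("pics/s6.png",cv2.resize(c["color"][200:320,270:430],None,fx=5,fy=5,interpolation=cv2.INTER_CUBIC))
E
```

```text
H [-167.1 -125.2   30.1] F [-160.1  -40.2   30.1] t 5.8 world [ 0.435 -0.068  0.03 ] phi 0.193 zaxis [-0.007  0.002 -1.   ] F [-1.3  0.5 -0.2] w 0.0
shift [ 0.0301  0.0048 -0.0041] az 0.0
H [-127.9 -128.    35.7] F [-120.9  -43.    35.7] t 6.22 world [ 0.474 -0.063  0.036] phi 0.191 zaxis [ 0.001 -0.001 -1.   ] F [-5.  0.  5.] w 0.0
shift [0.0349 0.0019 0.0018] az -0.001
```

View pics/s6.png

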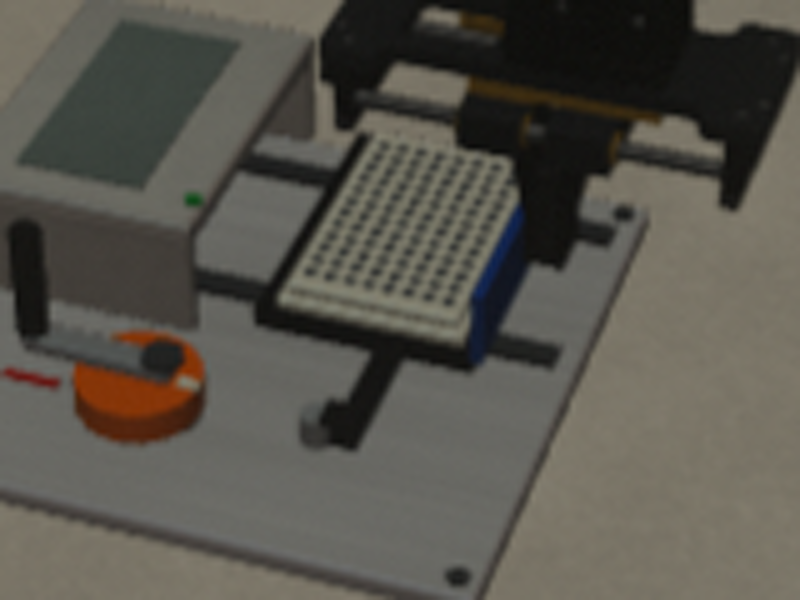

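The fingers are on the blue plate at about (535,215), the slide has begun to move, the well plate is flat, and the lever is still over the red line. I'm carrying on.

```bash
python3 -m crank '[{"x":0.006,"y":0,"z":0,"ax":0,"ay":0,"az":0,"claw":1},{"x":0.012,"y":0,"z":0,"ax":0,"ay":0,"az":0,"claw":1},{"x":0.018,"y":0,"z":0,"ax":0,"ay":0,"az":0,"claw":1},{"x":0.024,"y":0,"z":0,"ax":0,"ay":0,"az":0,"claw":1},{"x":0.028,"y":0,"z":0,"ax":0,"ay":0,"az":0,"claw":1}]' >/dev/null
python3 to.py F -86 -45 34
python3 -m crank '[{"x":0.002,"y":0,"z":0,"ax":0,"ay":0,"az":0,"claw":1},{"x":0.003,"y":0,"z":0,"ax":0,"ay":0,"az":0,"claw":1},{"x":0.004,"y":0,"z":0,"ax":0,"ay":0,"az":0,"claw":1},{"x":0.005,"y":0,"z":0,"ax":0,"ay":0,"az":0,"claw":1},{"x":0.005,"y":0,"z":0,"ax":0,"ay":0,"az":0,"claw":1}]' >/dev/null
python3 to.py
python3 - <<'E'
from h import *
s=camera("side"); c=camera("top"); a=cv2.resize(s["color"][200:310,250:430],None,fx=4,fy=4,interpolation=cv2.INTER_CUBIC)
cv2.imwrite("pics/s7.png",a)
E
```

```text
H [-100.3 -127.7   34.6] F [-93.3 -42.7  34.6] t 6.68 world [ 0.501 -0.058  0.035] phi 0.191 zaxis [ 0.  0. -1.] F [-2.6 -1.1  4.2] w 0.001
shift [0.0073 0.0023 0.0006] az -0.0
H [ -96.  -127.7   34.5] F [-89.  -42.7  34.5] t 7.1 world [ 0.506 -0.057  0.035] phi 0.191 zaxis [ 0. -0. -1.] F [-1.8  0.   2.2] w 0.0
```

View pics/s7.png

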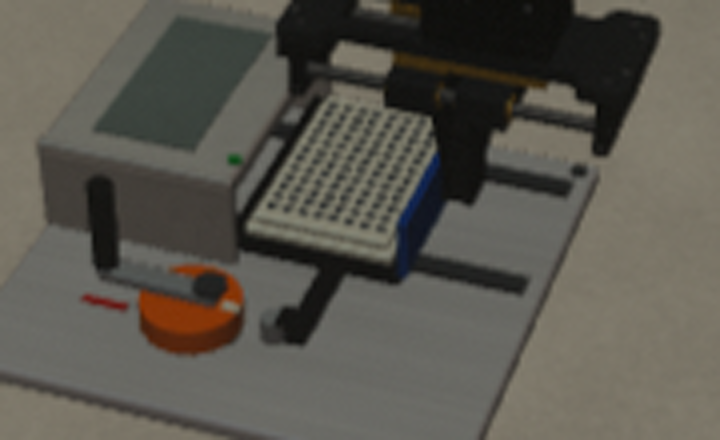

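The slide's nest edge is just entering the housing at (240,225), the roller is still a short way off the cam, and the force is only 2 N, so it is not home yet. I'll continue in small steps until the force rises.

```bash
python3 -m crank '[{"x":0.002,"y":0,"z":0,"ax":0,"ay":0,"az":0,"claw":1},{"x":0.003,"y":0,"z":0,"ax":0,"ay":0,"az":0,"claw":1},{"x":0.004,"y":0,"z":0,"ax":0,"ay":0,"az":0,"claw":1},{"x":0.005,"y":0,"z":0,"ax":0,"ay":0,"az":0,"claw":1},{"x":0.005,"y":0,"z":0,"ax":0,"ay":0,"az":0,"claw":1}]' >/dev/null
python3 to.py
python3 -m crank '[{"x":0.001,"y":0,"z":0,"ax":0,"ay":0,"az":0,"claw":1},{"x":0.002,"y":0,"z":0,"ax":0,"ay":0,"az":0,"claw":1},{"x":0.003,"y":0,"z":0,"ax":0,"ay":0,"az":0,"claw":1},{"x":0.003,"y":0,"z":0,"ax":0,"ay":0,"az":0,"claw":1},{"x":0.003,"y":0,"z":0,"ax":0,"ay":0,"az":0,"claw":1}]' >/dev/null
python3 to.py
```

```text
H [ -90.8 -127.7   34.6] F [-83.8 -42.7  34.6] t 7.62 world [ 0.511 -0.056  0.035] phi 0.191 zaxis [ 0.  0. -1.] F [-2.9 -0.3  2.2] w 0.001
H [ -87.8 -127.7   34.6] F [-80.8 -42.7  34.6] t 8.03 world [ 0.514 -0.056  0.035] phi 0.191 zaxis [ 0.  0. -1.] F [-1.6  0.7  0.9] w 0.0
```

```bash
python3 -m crank '[{"x":0.001,"y":0,"z":0,"ax":0,"ay":0,"az":0,"claw":1},{"x":0.002,"y":0,"z":0,"ax":0,"ay":0,"az":0,"claw":1},{"x":0.003,"y":0,"z":0,"ax":0,"ay":0,"az":0,"claw":1},{"x":0.003,"y":0,"z":0,"ax":0,"ay":0,"az":0,"claw":1},{"x":0.003,"y":0,"z":0,"ax":0,"ay":0,"az":0,"claw":1}]' >/dev/null
python3 to.py
python3 - <<'E'
from h import *
s=camera("side"); a=cv2.resize(s["color"][200:310,250:430],None,fx=4,fy=4,interpolation=cv2.INTER_CUBIC)
cv2.imwrite("pics/s8.png",a)
E
```

```text
H [ -85.1 -127.7   34.5] F [-78.1 -42.7  34.5] t 8.45 world [ 0.516 -0.055  0.035] phi 0.191 zaxis [-0. -0. -1.] F [-4.6  1.5  2. ] w 0.001
```

View pics/s8.png

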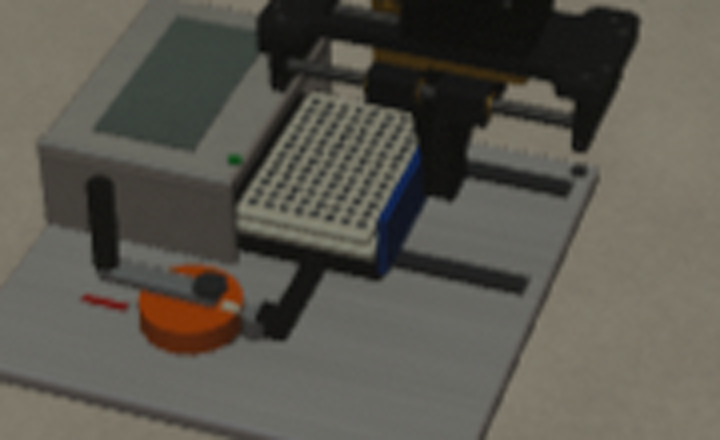

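The roller at (255,325) is now almost at the cam's low mark and the force is just rising. I continue in 1 mm steps.

```bash
python3 -m crank '[{"x":0.001,"y":0,"z":0,"ax":0,"ay":0,"az":0,"claw":1},{"x":0.002,"y":0,"z":0,"ax":0,"ay":0,"az":0,"claw":1},{"x":0.003,"y":0,"z":0,"ax":0,"ay":0,"az":0,"claw":1},{"x":0.003,"y":0,"z":0,"ax":0,"ay":0,"az":0,"claw":1},{"x":0.003,"y":0,"z":0,"ax":0,"ay":0,"az":0,"claw":1}]' >/dev/null
python3 to.py
python3 - <<'E'
from h import *
s=camera("side"); H=np.array([.5755,.0866]); yaw=.192; M=np.array([[np.cos(yaw),-np.sin(yaw)],[np.sin(yaw),np.cos(yaw)]])
def blue(im):
    hsv=cv2.cvtColor(im,cv2.COLOR_BGR2HSV); m=cv2.inRange(hsv,(100,120,40),(130,255,255)); m[:200]=0;m[300:]=0;m[:,:300]=0;m[:,440:]=0
    n,l,st,ce=cv2.connectedComponentsWithStats(m); i=1+np.argmax(st[1:,4]); p=np.argwhere(l==i); return p[p[:,0]>=p[:,0].max()-2].mean(0)[::-1]
for n in (cv2.imread("pics/side1.png"),s["color"]):
    u,v=blue(n); print("blue low corner",u,v,1e3*(M.T@(onz(s,u,v,.022)[:2]-H)))
E
```

```text
H [ -84.9 -127.7   34.3] F [-77.9 -42.7  34.3] t 8.92 world [ 0.517 -0.055  0.034] phi 0.191 zaxis [-0.006 -0.001 -1.   ] F [-17.8  -1.6  16.1] w 0.0
blue low corner 367.5 271.0 [-120.71459072  -66.88122529]
blue low corner 345.5 266.0 [-71.04709927 -67.17882148]
```

The hard stop is reached: 3 mm commanded gave 0.2 mm of motion at 18 N, and the camera shows 49.7 mm of travel. Now I back off and rise clear.

```bash
python3 -m crank '[{"x":-0.01,"y":0,"z":0,"ax":0,"ay":0,"az":0,"claw":1},{"x":-0.025,"y":0,"z":0,"ax":0,"ay":0,"az":0,"claw":1},{"x":-0.045,"y":0,"z":0,"ax":0,"ay":0,"az":0,"claw":1},{"x":-0.055,"y":0,"z":0,"ax":0,"ay":0,"az":0,"claw":1},{"x":-0.06,"y":0,"z":-0.02,"ax":0,"ay":0,"az":0,"claw":1}]' >/dev/null
python3 -m crank '[{"x":0,"y":0,"z":-0.03,"ax":0,"ay":0,"az":0,"claw":1},{"x":0,"y":0.01,"z":-0.06,"ax":0,"ay":0,"az":0,"claw":1},{"x":0,"y":0.03,"z":-0.1,"ax":0,"ay":0,"az":0,"claw":1},{"x":0,"y":0.06,"z":-0.14,"ax":0,"ay":0,"az":0,"claw":1},{"x":0,"y":0.09,"z":-0.17,"ax":0,"ay":0,"az":0,"claw":1}]' >/dev/null
python3 -m crank '[{"x":0,"y":0.03,"z":0,"ax":0,"ay":0,"az":0,"claw":1},{"x":0,"y":0.06,"z":0,"ax":0,"ay":0,"az":0,"claw":1},{"x":0,"y":0.08,"z":0,"ax":0,"ay":0,"az":0,"claw":1},{"x":0,"y":0.08,"z":0,"ax":0,"ay":0,"az":0,"claw":1},{"x":0,"y":0.08,"z":0,"ax":0,"ay":0,"az":0,"claw":1}]' >/dev/null
python3 to.py
python3 - <<'E'
from h import *
s=camera("side"); H=np.array([.5755,.0866]); yaw=.192; M=np.array([[np.cos(yaw),-np.sin(yaw)],[np.sin(yaw),np.cos(yaw)]])
def blue(im):
    hsv=cv2.cvtColor(im,cv2.COLOR_BGR2HSV); m=cv2.inRange(hsv,(100,120,40),(130,255,255)); m[:200]=0;m[300:]=0;m[:,:300]=0;m[:,440:]=0
    n,l,st,ce=cv2.connectedComponentsWithStats(m); i=1+np.argmax(st[1:,4]); p=np.argwhere(l==i); return p[p[:,0]>=p[:,0].max()-2].mean(0)[::-1]
u,v=blue(s["color"]); print("blue low corner",u,v,1e3*(M.T@(onz(s,u,v,.022)[:2]-H)))
cv2.imwrite("pics/s9.png",s["color"]); 
o=cv2.imread("pics/top1.png"); t=camera("top")["color"]; cv2.imwrite("pics/t9.png",t)
for n,(a,b,x,y) in dict(rack=(140,210,235,295),applicator=(165,215,330,375),tipbox=(445,505,220,275),pipette=(375,475,338,362)).items():
    print(n,"mean abs diff",cv2.absdiff(o[x:y,a:b],t[x:y,a:b]).mean().round(1))
E
```

```text
H [-142.3 -290.4  215.6] F [-135.3 -205.4  215.6] t 10.22 world [ 0.491 -0.226  0.216] phi 0.189 zaxis [ 0.001  0.    -1.   ] F [0.2 0.3 0.3] w 0.0
blue low corner 345.5 266.0 [-71.04709927 -67.17882148]
rack mean abs diff 5.3
applicator mean abs diff 5.0
tipbox mean abs diff 29.5
pipette mean abs diff 27.9
```

The tip box and pipette differences are probably the arm covering them in the top view. I'll check them numerically in the side view, along with the cam and well plate.

Run:
```python
from h import *
o=cv2.imread("pics/side1.png"); s=camera("side"); t=s["color"]
for n,(a,b,x,y) in dict(tipbox=(380,445,148,200),pipette=(468,510,203,272),rack=(195,277,335,422),applicator=(328,392,395,460)).items(): print(n,cv2.absdiff(o[x:y,a:b],t[x:y,a:b]).mean().round(1))
p5=cv2.imread("pics/s5.png"); q=cv2.resize(t[200:320,230:390],None,fx=5,fy=5,interpolation=cv2.INTER_CUBIC)
print("peg/lever/cam vs s5",cv2.absdiff(p5[215:450,190:410],q[215:450,190:410]).mean().round(1))
p8=cv2.imread("pics/s8.png"); q=cv2.resize(t[200:310,250:430],None,fx=4,fy=4,interpolation=cv2.INTER_CUBIC)
print("plate vs s8",cv2.absdiff(p8[130:270,235:400],q[130:270,235:400]).mean().round(1))
```

```text
tipbox 2.0
pipette 2.5
rack 1.7
applicator 2.1
peg/lever/cam vs s5 5.0
plate vs s8 3.3
```

Run:
```python
from h import *
t=camera("side")["color"]; q=cv2.resize(t[200:320,230:390],None,fx=5,fy=5,interpolation=cv2.INTER_CUBIC); p5=cv2.imread("pics/s5.png")
for n,(a,b,x,y) in dict(peg=(205,250,215,345),hub=(335,410,330,400)).items():
    m=cv2.matchTemplate(q[x-40:y+40,a-40:b+40],p5[x:y,a:b],cv2.TM_CCOEFF_NORMED); _,v,_,l=cv2.minMaxLoc(m); print(n,"shift px/5",l[0]-40,l[1]-40,"score",round(v,3))
s=r.read_state(); print(s["ft_force"],np.abs(s["joint_vel"]).max())
close_job()
```

```text
peg shift px/5 0 0 score 0.999
hub shift px/5 0 0 score 0.997
[-0.41116207  1.08404329  1.13867377] 0.002422170918322164
the job is handed in; nothing more can be done
```

I turned the cam to its low point with the shut fingertips on the peg, then pushed the blue plate until the slide met its hard stop. I then backed off, rose clear and handed the job in at about 10.5 s robot time. The hand-in reports no verdict.

What my last checks showed:
- **Cam:** the side camera gave about -0.01 rad after turning. Before hand-in, the peg and hub had not shifted in the image.
- **Slide:** the last 3 mm commanded moved it only 0.2 mm, and the force rose to 18 N. The camera measured 49.7 mm of travel, unchanged after I backed off.
- **Well plate:** it looked flat in the slide in the last pictures I viewed. The final side image of it matched the one taken just before the stop. I did not measure its tilt.
- **Bystanders:** all four were unchanged in the side view.
- **Arm:** clear of everything, with no more than about 1 N on the wrist, effectively zero.

Two checks disagreed or failed:
- **Top view:** the tip box and pipette showed a difference there. I put this down to the arm being over them, because the side view showed no change.
- **Final picture:** I could not view it, because I had reached the 12-picture limit. The final checks of the peg, slide, plate and bystanders are therefore numerical only.

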